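Clip the amber filter slide onto the light stage

TASK

Lift the hold-down clip of the white light stage by its red knob until it stays open, slide the amber filter slide in under the bridge until it is fully home against the back stop, lying flat and straight, then lower the clip so that its foot rests on the slide. Leave the slide home and let go.

Things in the scene. Friction and masses are not known exactly. Their poses are not given: they have to be found in the camera images.
- stage: White fixed plate, x = -75 to 80, y = -50 to 50 mm; z = 0 underside, upper face z = 18 mm. Slides go in along +x. Aluminium bridge at x = 40 to 70: tunnel y = -32 to 32, z = 18 to 32 mm, roof top z = 40; back stop wall at x = 70. In front of it all is flat and open. A slide that is home has its origin at x = 5, y = 0, z = 18 mm here.
- amber_slide: Loose slide, 70 g: black frame 130 (x) x 44 (y) x 6 mm with a round orange-amber window; origin: centre of underside. Grip: upright fin 10 mm thick (y), 30 long (x), at x = -42 mm, top 38 mm above the underside; pinch it across y. It is cored with metal: balance point x = -31 mm. The other end (+x) goes in first. Green and blue ones lie near.
- clip (a joint): Clip angle, rad: 0 closed on the empty stage, 2.1 fully open. Hinge axis along the stage's y at stage x = 58, z = 48 mm. Weighted: left below about 1.4 (upright) it swings shut by itself, damped; above, it swings back open and stays. Lifting takes about 1 N at the knob. Its foot presses at stage x = 28 mm; on a slide it reads about 0.1. Shut, it blocks a slide.
- clip_knob (a point): Centre of the clip's red cross knob, a cylinder 18 mm in diameter, 28 mm long along the stage's y: pinch its two end faces from above; it turns between the pads as the clip swings. Shut it is at stage x = 8, y = 0, z = 59 mm; it moves on an arc of 51 mm radius round the hinge, up and then towards +x; fully open at x = 93, z = 86 mm.

How it is judged:
By the outcome, as a careful person would: the job done as asked, in the order asked, and still so for the second after the job is handed in, with the robot touching nothing.
It also fails if it takes over 64 s, if anything falls off the work surface, if the arm or the gripper's body presses on something with over 40 N, if the wrist force passes 120 N, or if a joint passes its speed limit or range.

ROBOT

A 6-joint arm with a two-finger parallel gripper is mounted at the origin on a cart in front of the work surface, level with it; the furniture and walls round the work are solid. World frame = base frame: x ahead of the robot, y to its left, z up, the work surface at z = 0. Lengths are in m, angles in rad, forces in N, time in s.
With the tool pointing down it reaches from about 0.35 to 0.85 m from the base axis. Payload 8.1 kg.
Tool frame: the origin (TCP) lies at the very end of the fingers, on their centre line; the grasp point (between the pads) lies 19 mm behind it; z points along the fingers, x is the direction in which the jaws open and shut, and the axes are right-handed (so a half turn about z gives the same grasp; the last joint's range is limited). The gripper opens to 93 mm and grips with 3 to 60 N. Pads are 15 mm wide; open, the fingers measure 128 mm over their backs; the gripper's body (75 mm by 188 mm) begins 65 mm behind the grasp point.
Start: joints at [1.122, 0.13, 1.488, -0, 1.523, -0.085], TCP at [0.213, 0.561, 0.219] pointing down, gripper open.
Joint ranges: [-2.96, 2.96], [-0.89, 2.26], [0.02, 2.5], [-1.34, 4.48], [0, 2.73], [-2.66, 2.66]. Speed limits (rad/s): [2.39, 2.39, 2.79, 3.14, 3.14, 3.14].

INTERFACE

Orientations are given as a rotation vector (axis times angle).
In Python, from plant import robot gives the robot as it stands. The module is installed in compiled form; this text tells all that it offers.
- The arm moves only by the tool jog_arm, never from a script. Its argument "commands" is one flat list of numbers, 5 for each row, row after row: the gripper's target within -1 to 1 (shut at 1, half-way at 0, fully open at -1), then the shift along the tool's x, y, z in m, then the turn about the tool's z in degrees. A call has 1 to 20 rows; each row shifts and turns the commanded pose from where the row before left it, along the tool's axes as they then stand; what a row does not reach is not made up. A row lasts 1/12 s, in which the tool goes at most 41.7 mm and 7.16 degrees, less where a joint would pass 70% of its speed; a pose out of reach is approached as far as the arm can. A call is refused whole if a number of a shift passes 0.0417 or a number of a turn 7.16, either way. A call with a gripper value outside its range is refused whole. The fingers move at their own pace and stop on an object; "grip_force" is the grip in N (left out, the last holds). Time passes only in rows, so rows that do not move let the fingers close. It gives the time, the measured TCP pose, the force and the opening at its end, in the units of the state.
- robot.read_state(): the state, without advancing time (a new reading comes with each control period).
- robot.read_camera(name): name is "scene" or "top" or "wrist"; returns a dict with "img" (400x640x3 uint8, blue, green, red), "vfov" (degrees; the focal length in pixels is half the picture's height over the tangent of half this angle, whatever the lens; pixels are square), "cx", "cy" (the principal point, pixels), "extrinsics" (4x4, takes a point from world to camera coordinates). Camera axes: x right, y down, z forward; pixel columns grow to the right and rows downward; lengths in m; the calibration is good to about 2 mm. The wrist camera is an equidistant fisheye: a pixel r from the principal point sees the ray r / f radians off the axis. A picture is of the moment at which its call begins. There is no depth.
- robot.close_job(): hands the job in, once; it reports no verdict.
Trained networks look in a picture, given as the dict that the camera call returned (one of the last four; its "shot" number tells which), for a name from the list of things; names that differ only in an ending like _2 or _b are one class to them, and where a whole thing is asked for, a point or a joint stands for the part that bears it (a point fixed in the world has none). Each returns a list of dicts, best first, with "score" (0 to 1); they miss things now and then, are a little off and sometimes report something else, mostly with a low value. They report only what shows in the picture. A call takes as long as a camera call.
- robot.recognise(thing, picture): "box" ([centre column, centre row, width, height] as shares, 0 to 1, of the picture: columns of its width, rows of its height, round what is visible of it).
- robot.pinpoint(thing, picture): "position" ([row, column] as shares, 0 to 1, of the picture: columns of its width, rows of its height: a listed point, or the origin of a listed thing).
The state is a dict: "t": time; "q": joint angles; "dq": joint speeds; "joint_torque": joint torques, N m; "tool_pos": TCP position; "orientation": TCP orientation; "force": force on the tool from outside, world axes, zero at the start; "wrist_torque": the same for the moment, N m; "opening": finger opening in m.
Only numpy, scipy, OpenCV 4.12 (cv2) and the standard library are available. Lean on these libraries where they do the work, as an engineer would, in place of code of your own. Each camera call takes 0.05 s, during which the arm holds its last target.

## Working session

There is one attempt and no reset: what is moved stays moved. The work goes in short steps, Python scripts to look and compute and a tool call to move; the robot and the scene stay as the last step left them, time stands still between calls to the robot, and variables do not carry over. Pictures are saved under pics/ and viewed, and the job is handed in when it is done.

Besides the shell and the picture viewer there is one more tool, called after "Emit:" as name(argument=value, ...) on one line, values as JSON. jog_arm: Moves the arm, as the interface text tells. Its arguments: {"type":"object","properties":{"commands":{"type":"array"},"grip_force":{"type":"number"}},"required":["commands"]}

```bash
mkdir -p pics
cat > h.py <<'E'
import numpy as np,cv2
from plant import robot
def shot(n,fn):
    p=robot.read_camera(n); cv2.imwrite('pics/'+fn+'.png',p['img']); return p
def ray(p,u,v):
    f=200/np.tan(np.radians(p['vfov'])/2); E=np.array(p['extrinsics'])
    x,y=(u-p['cx']),(v-p['cy'])
    if p.get('name')=='wrist':
        r=np.hypot(x,y);t=r/f;d=np.array([x/r*np.sin(t),y/r*np.sin(t),np.cos(t)])
    else: d=np.array([x/f,y/f,1])
    R=E[:3,:3]; return -R.T@E[:3,3], R.T@d
def onz(p,u,v,z):
    o,d=ray(p,u,v); return o+d*(z-o[2])/d[2]
def proj(p,X):
    f=200/np.tan(np.radians(p['vfov'])/2); E=np.array(p['extrinsics'])
    c=E[:3,:3]@np.array(X)+E[:3,3]
    if p.get('name')=='wrist':
        r=np.hypot(c[0],c[1]);t=np.arctan2(r,c[2]);return p['cx']+f*t*c[0]/r,p['cy']+f*t*c[1]/r
    return p['cx']+f*c[0]/c[2],p['cy']+f*c[1]/c[2]
E
python3 - <<'E'
from h import *
np.set_printoptions(precision=4,suppress=True)
print(robot.read_state())
for n in ['scene','top','wrist']:
    p=shot(n,n+'0'); print(n,[k for k in p],p['vfov'],p['cx'],p['cy'],p['extrinsics'])
    for t in ['stage','amber_slide','clip','clip_knob']:
        for fn in ('recognise','pinpoint'):
            try:
                for r in getattr(robot,fn)(t,p)[:2]:
                    print(t,fn,r)
            except Exception as e: print(t,fn,e)
E
```

```text
{'t': 0.0, 'q': array([ 1.1216,  0.1311,  1.4893, -0.    ,  1.523 , -0.0854]), 'dq': array([-0.0003,  0.0002, -0.0005, -0.0012,  0.001 ,  0.0011]), 'joint_torque': array([ -0.0014, -55.9881, -49.1737,   0.0763,   0.0363,  -0.0002]), 'tool_pos': array([0.2132, 0.5602, 0.2176]), 'orientation': array([ 2.5859,  1.7825, -0.0025]), 'force': array([0.9264, 0.5157, 0.2701]), 'wrist_torque': array([ 0.0087, -0.023 ,  0.0087]), 'opening': 0.09272342517607308}
scene ['img', 'vfov', 'cx', 'cy', 'extrinsics', 'shot'] 51.102760433733536 313.2089994791897 199.90849892755958 [[ 0.622  -0.7829 -0.015  -0.2969]
 [-0.5128 -0.3929 -0.7633  0.4009]
 [ 0.5917  0.4825 -0.6458  0.4817]
 [ 0.      0.      0.      1.    ]]
stage recognise {'box': [0.3637, 0.4716, 0.1242, 0.1427], 'score': 0.82}
stage pinpoint {'position': [0.4852, 0.3603], 'score': 0.97}
amber_slide recognise {'box': [0.4723, 0.5686, 0.0723, 0.1077], 'score': 0.73}
amber_slide pinpoint {'position': [0.5707, 0.4692], 'score': 0.88}
clip recognise {'box': [0.3754, 0.4406, 0.047, 0.0347], 'score': 0.53}
clip pinpoint it knows: amber_slide, clip
[... 610 characters left out ...]
gnise {'box': [0.5037, 0.4853, 0.0527, 0.1565], 'score': 0.74}
amber_slide pinpoint {'position': [0.4823, 0.5011], 'score': 0.93}
clip recognise {'box': [0.3426, 0.4481, 0.0333, 0.0847], 'score': 0.84}
clip pinpoint it knows: amber_slide, clip_knob, stage
clip_knob recognise {'box': [0.3395, 0.447, 0.0269, 0.089], 'score': 0.57}
clip_knob pinpoint {'position': [0.4692, 0.347], 'score': 0.54}
wrist ['img', 'vfov', 'cx', 'cy', 'extrinsics', 'shot'] 65.70646984690485 321.5632656382903 198.76762604987587 [[ 0.3559  0.9345 -0.001  -0.5996]
 [ 0.9015 -0.343   0.264  -0.0305]
 [ 0.2463 -0.0949 -0.9645  0.391 ]
 [ 0.      0.      0.      1.    ]]
clip pinpoint it knows: amber_slide, clip_knob, stage
```

View pics/scene0.png

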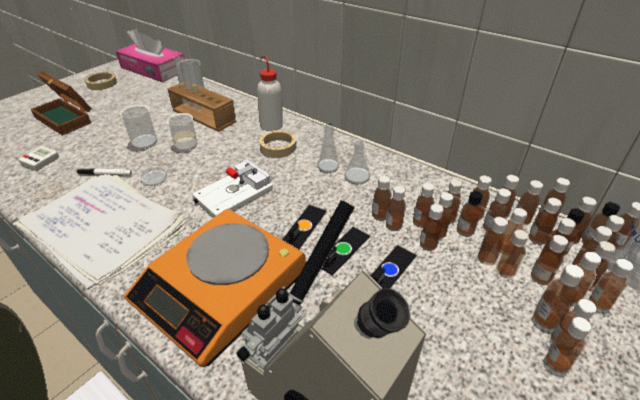

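View pics/top0.png

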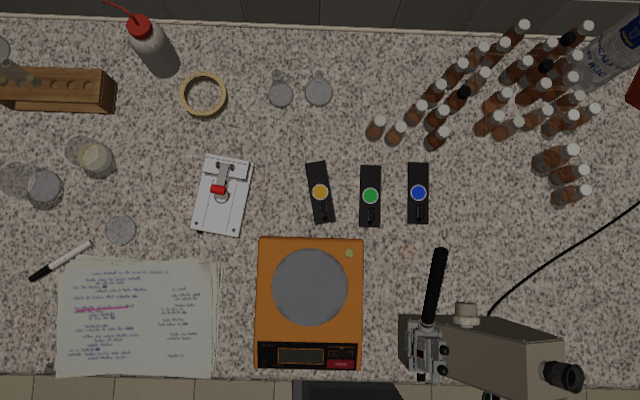

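Run:
```python
import cv2
a=cv2.imread('pics/top0.png')[130:260,170:400]; cv2.imwrite('pics/top0c.png',cv2.resize(a,None,fx=3.4,fy=3.4,interpolation=cv2.INTER_CUBIC))
a=cv2.imread('pics/scene0.png')[140:270,170:400]; cv2.imwrite('pics/scene0c.png',cv2.resize(a,None,fx=3.4,fy=3.4,interpolation=cv2.INTER_CUBIC))
```

```text
(no output)
```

View pics/top0c.png

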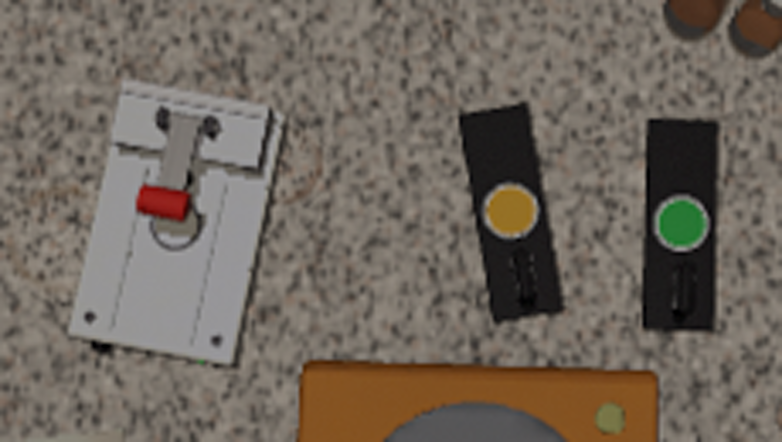

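View pics/scene0c.png

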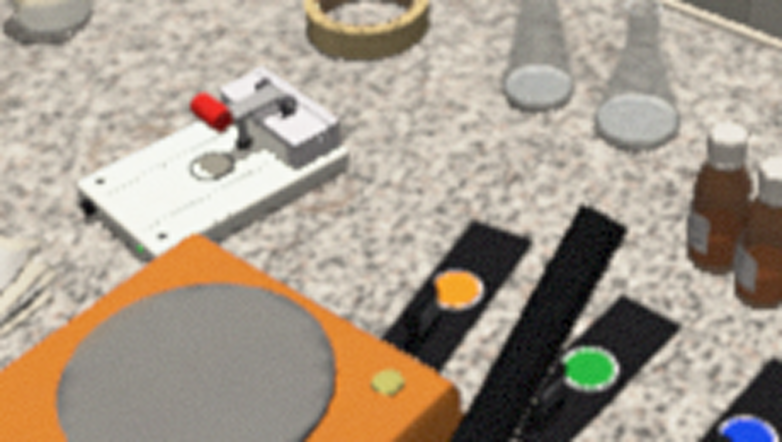

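```bash
cat > fit.py <<'E'
from h import *
from scipy.optimize import least_squares
def fit(obs,x0,z):
    # obs: list of (p, local pts Nx3, pix Nx2); pose x,y,yaw ; base z
    def res(a):
        c,s=np.cos(a[2]),np.sin(a[2]); r=[]
        for p,L,P in obs:
            for l,q in zip(L,P):
                X=[a[0]+c*l[0]-s*l[1],a[1]+s*l[0]+c*l[1],z+l[2]]
                r+=list(np.array(proj(p,X))-q)
        return r
    s=least_squares(res,x0,x_scale=[.01,.01,.1]); return s.x,np.array(s.fun).reshape(-1,2)
E
python3 - <<'E'
from fit import *
np.set_printoptions(precision=4,suppress=True)
pt=robot.read_camera('top');ps=robot.read_camera('scene')
T=lambda L:np.array(L)/3.4+[170,130]-.35
S=lambda L:np.array(L)/3.4+[170,140]-.35
st=np.array([[-75,50,18],[-75,-50,18],[80,-50,18],[80,50,18.]])/1000
# top stage
so=(pt,np.array([[-75,50,18],[-75,-50,18]])/1e3,T([[70,332],[235,362]]))
so2=(pt,np.array([[40,32+12,40],[8,0,59+0]])/1e3,T([[116,146],[164,203]]))
ss=(ps,np.array([[-75,50,18],[-75,-50,18],[80,-50,18]])/1e3,S([[80,188],[145,257],[348,150]]))
ssk=(ps,np.array([[8,0,59]])/1e3,S([[211,112]]))
sk=(pt,np.array([[8,0,59]])/1e3,T([[164,203]]))
for o in ([so,sk],[ss,ssk],[so,sk,ss,ssk]):
    a,r=fit(o,[.55,.27,-.2],0);print('stage',a);print(r.T)
sl=np.array([[65,22,6],[65,-22,6],[-65,-22,6],[-65,22,6]])/1e3
o1=(pt,sl,T([[460,115],[527,102],[563,310],[495,322]]))
o2=(ps,np.array([[65,22,6],[65,-22,6]])/1e3,S([[475,222],[530,240]]))
o3=(ps,np.array([[0,0,6]])/1e3,S([[459,290]]))
for o in ([o1],[o1,o2],):
    a,r=fit(o,[.55,.1,.1],0);print('slide',a);print(r.T)
fin=a
for l in ([-42,0,38],[-57,0,38],[-27,0,38],[0,0,6]):
    c,s=np.cos(a[2]),np.sin(a[2]);l=np.array(l)/1e3
    X=[a[0]+c*l[0]-s*l[1],a[1]+s*l[0]+c*l[1],l[2]]
    print(X,(np.array(proj(pt,X))-[170,130])*3.4,(np.array(proj(ps,X))-[170,140])*3.4)
E
```

```text
stage [ 0.5683  0.3088 -0.1393]
[[-0.6555  0.2019  0.4419]
 [ 0.5804  0.2408 -0.8119]]
stage [ 0.5656  0.3086 -0.1799]
[[-2.2345  1.7142  0.4903 -0.0744]
 [-1.8843 -0.0779  0.9728  0.8509]]
stage [ 0.5669  0.3085 -0.1602]
[[-1.2163 -0.5699  0.6303 -1.8472  2.9469  0.7903  0.3107]
 [ 0.6538  1.3453 -0.0531 -1.6711 -0.2615  0.2155  0.5517]]
slide [0.5839 0.1107 0.1999]
[[-0.6828  0.4704  0.7232 -0.5086]
 [-0.4896 -0.0818  0.224   0.3179]]
slide [0.5837 0.1105 0.1975]
[[-0.5482  0.6136  0.7209 -0.5205 -0.8203  0.8698]
 [-0.4101  0.0459  0.3813  0.4253 -0.7168 -0.1956]]
[np.float64(0.5425217836968853), np.float64(0.10226586525452269), np.float64(0.038)] [523.1517 273.1994] [417.982  295.6032]
[np.float64(0.5278133245540024), np.float64(0.09932286854332083), np.float64(0.038)] [527.4888 298.5968] [405.2173 311.88  ]
[np.float64(0.5572302428397682), np.float64(0.10520886196572457), np.float64(0.038)] [518.8343 247.9172] [430.4382 279.7197]
[np.float64(0.5837054692969573), np.float64(0.11050625604588794), np.float64(0.006)] [510.158  210.4402] [453.7146 290.5745]
```

Emit:
jog_arm(commands=[-1,-0.009,0.036,0,0,-1,-0.009,0.036,0,0,-1,-0.009,0.036,0,0,-1,-0.009,0.036,0,0,-1,-0.009,0.036,0,0,-1,-0.009,0.036,0,0,-1,-0.009,0.036,0,0,-1,-0.009,0.036,0,0,-1,-0.009,0.036,0,0,-1,-0.009,0.036,0,0,-1,-0.009,0.036,0,0,-1,-0.009,0.032,0,0,-1,0,0,0,-5.8,-1,0,0,0,-5.8,-1,0,0,0,0,-1,0,0,0,0,-1,0,0,0,0], grip_force=15)

```text
t: 2.72
tool_pos: [0.5748, 0.3078, 0.2187]
orientation: [-2.396, -2.032, 0.0]
force: [-0.1, 0.4, 0.5]
opening: 0.0932
```

Run:
```python
from h import *
np.set_printoptions(precision=4,suppress=True)
s=robot.read_state();print(s['t'],s['tool_pos'],s['orientation'],s['q'])
p=shot('wrist','w1');p['name']='wrist'
print(p['extrinsics'])
for t in ['stage','amber_slide','clip_knob']:
    for r in robot.pinpoint(t,p)[:2]: print(t,r)
    for r in robot.recognise(t,p)[:2]: print(t,r)
X=[.575,.308,.059];print(proj(p,X))
r=robot.pinpoint('clip_knob',p)
if r: v,u=r[0]['position'];print(onz(p,u*640,v*400,.059))
```

```text
2.7167 [0.5748 0.3078 0.2187] [-2.396  -2.0318  0.    ] [ 0.413   0.2705  1.3294  0.      1.5417 -0.9936]
[[ 0.1635  0.9865 -0.0011 -0.3973]
 [ 0.9517 -0.1574  0.2637 -0.5289]
 [ 0.26   -0.0442 -0.9646  0.2546]
 [ 0.      0.      0.      1.    ]]
stage {'position': [0.4217, 0.502], 'score': 0.66}
stage {'box': [0.5063, 0.4311, 0.1345, 0.3448], 'score': 0.58}
amber_slide {'position': [0.5112, 0.2908], 'score': 0.71}
amber_slide {'box': [0.2839, 0.513, 0.0944, 0.232], 'score': 0.91}
clip_knob {'position': [0.4708, 0.5037], 'score': 0.6}
clip_knob {'box': [0.5017, 0.5148, 0.045, 0.137], 'score': 0.81}
clip_knob {'box': [0.2848, 0.514, 0.0919, 0.236], 'score': 0.48}
(np.float64(321.9966303569949), np.float64(185.1910783190546))
[0.5785 0.3078 0.059 ]
```

View pics/w1.png

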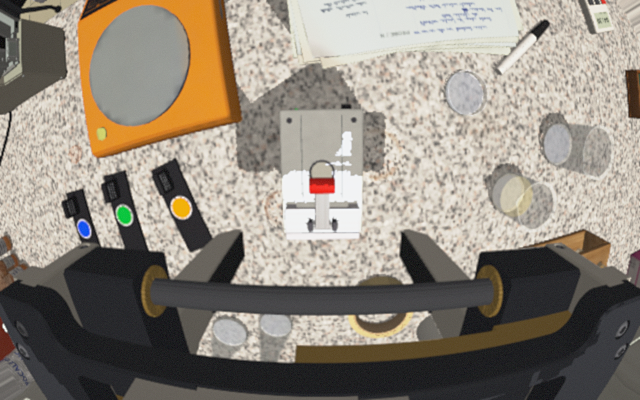

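Run:
```python
import cv2
i=cv2.imread('pics/w1.png')
cv2.imwrite('pics/w1a.png',cv2.resize(i[95:250,265:380],None,fx=5,fy=5,interpolation=cv2.INTER_CUBIC)[:600*5//4])
cv2.imwrite('pics/w1a.png',cv2.resize(i[98:248,265:380],None,fx=4,fy=4,interpolation=cv2.INTER_CUBIC))
cv2.imwrite('pics/w1b.png',cv2.resize(i[150:260,140:240],None,fx=5,fy=5,interpolation=cv2.INTER_CUBIC))
```

```text
(no output)
```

View pics/w1a.png

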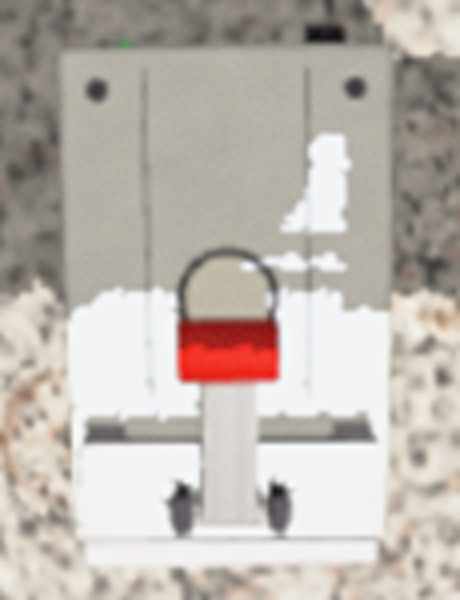

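View pics/w1b.png

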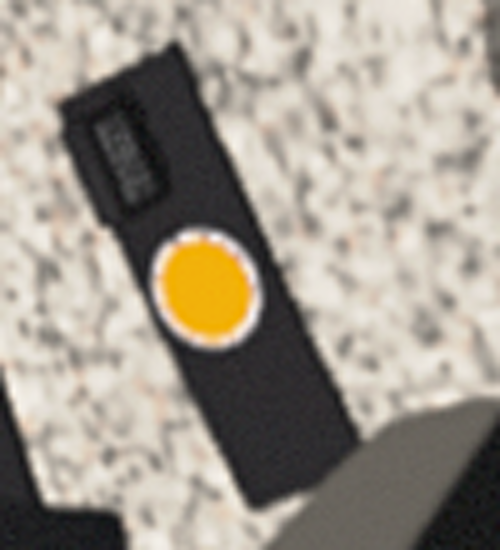

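Run:
```python
from fit import *
np.set_printoptions(precision=4,suppress=True)
p=robot.read_camera('wrist');p['name']='wrist'
W=lambda L:np.array(L)/4+[265,98]-.37
o=(p,np.array([[-75,-50,18],[-75,50,18],[8,0,59],[80,-50,18],[80,50,18]])/1e3,W([[60,55],[388,50],[228,351],[87,562],[377,562]]))
o=(p,o[1][:3],o[2][:3])
a,r=fit([o],[.567,.309,-.16],0);print(a);print(r.T)
def P(l,a=a):
    c,s=np.cos(a[2]),np.sin(a[2]);l=np.array(l)/1e3
    return (np.array(proj(p,[a[0]+c*l[0]-s*l[1],a[1]+s*l[0]+c*l[1],l[2]]))-[265,98]+.37)*4
for l in ([80,-50,18],[80,50,18],[40,-32,18],[40,0,40],[70,0,40],[58,0,48],[75,-44,40]): print(l,P(l))
V=lambda L:np.array(L)/5+[140,150]-.4
sl=np.array([[65,22,6],[-65,22,6],[-65,-22,6],[65,-22,6]])/1e3
o=(p,sl[1:3],V([[180,43],[65,105]]))
oo=(p,np.array([[65,-22,6]])/1e3,V([[258,508]]))
ow=(p,np.array([[0,0,6]])/1e3,V([[206,288]]))
of=(p,np.array([[-42,0,38]])/1e3,V([[126,160]]))
for k in ([o,oo],[o,oo,ow]):
    b,r=fit(k,[.58,.11,.2],0);print(b);print(r.T)
for l in ([0,0,6],[-42,0,38],[-57,-5,38],[-27,5,38]): print((P(l,b)/4+[265,98]-[140,150])*5)
```

```text
[ 0.5686  0.3084 -0.1464]
[[-1.5475  1.5388  0.0052]
 [-0.5495 -0.6167  1.1138]]
[80, -50, 18] [ 75.3353 548.5395]
[80, 50, 18] [387.8425 544.2233]
[40, -32, 18] [126.2075 428.0267]
[40, 0, 40] [229.7273 447.8232]
[70, 0, 40] [231.1919 543.5491]
[58, 0, 48] [230.6475 515.3206]
[75, -44, 40] [ 85.6145 560.2722]
[0.5854 0.1131 0.2102]
[[ 0.4127 -0.8754  0.2719]
 [-0.7654 -0.4458  1.4284]]
[0.5854 0.1122 0.206 ]
[[-0.0171 -1.3144 -0.4787  1.5757]
 [-0.661  -0.4688  1.4741 -0.1306]]
[213.7287 287.1971]
[ 95.0006 174.6492]
[ 57.3138 128.4085]
[133.6358 221.138 ]
```

Emit:
jog_arm(commands=[-0.4,0,0.002,0.03,-1,-0.4,0,0,0.03,0,-0.4,0,0,0.03,0,-0.4,0,0,0.03,0,-0.4,0,0,0,0,-0.4,0,0,0,0], grip_force=8)

```text
t: 3.67
tool_pos: [0.5753, 0.3065, 0.0967]
orientation: [-2.374, -2.055, 0.007]
force: [-0.6, 0.4, 0.7]
opening: 0.0657
```

Run:
```python
from h import *
np.set_printoptions(precision=4,suppress=True)
p=shot('wrist','w2');p['name']='wrist'
print(proj(p,[.5765,.3072,.059]))
for r in robot.recognise('clip_knob',p)[:1]: print(r)
i=p['img'].astype(int);m=((i[...,2]>120)&(i[...,1]<70)&(i[...,0]<70)).astype(np.uint8)
n,l,s,c=cv2.connectedComponentsWithStats(m)
k=1+s[1:,4].argmax();print(s[k],c[k],onz(p,*c[k],.059), onz(p,*c[k],.064))
```

```text
(np.float64(323.1135989771534), np.float64(225.2270978966622))
[305 213  39  24 882] [323.898  224.0227] [0.5757 0.3079 0.059 ] [0.5739 0.3081 0.064 ]
```

View pics/w2.png

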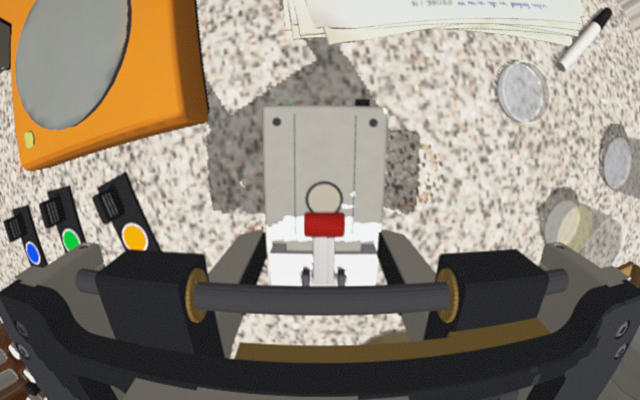

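Emit:
jog_arm(commands=[-0.4,0.001,0,0.027,0,-0.4,0,0,0.026,0,-0.4,0,0,0,0,1,0,0,0,0,1,0,0,0,0,1,0,0,0,0,1,0,0,0,0,1,0,0,0,0,1,0,0,0,0,1,0,0,0,0], grip_force=8)

```text
t: 4.6
tool_pos: [0.5776, 0.3075, 0.0466]
orientation: [2.375, 2.055, -0.0]
force: [-1.4, -4.9, 4.9]
opening: 0.0278
```

Emit:
jog_arm(commands=[1,0,0.0019,-0.0064,0,1,0,0.0027,-0.0061,0,1,0,0.0035,-0.0057,0,1,0,0.0042,-0.0052,0,1,0,0.0048,-0.0046,0,1,0,0.0054,-0.004,0,1,0,0.0059,-0.0032,0,1,0,0,0,0])

```text
t: 5.27
tool_pos: [0.6068, 0.3031, 0.082]
orientation: [2.375, 2.054, 0.0]
force: [-3.1, -4.5, 1.3]
opening: 0.0281
```

Emit:
jog_arm(commands=[1,0,0.0062,-0.0024,0,1,0,0.0065,-0.0016,0,1,0,0.0067,-0.0007,0,1,0,0.0067,0.0001,0,1,0,0.0066,0.001,0,1,0,0.0064,0.0019,0,1,0,0.0061,0.0027,0,1,0,0.0057,0.0035,0,1,0,0,0,0,1,0,0,0,0])

```text
t: 6.1
tool_pos: [0.6575, 0.2953, 0.0774]
orientation: [2.375, 2.053, 0.001]
force: [0.9, -7.0, 0.5]
opening: 0.028
```

Run:
```python
from h import *
p=shot('scene','s3');cv2.imwrite('pics/s3.png',p['img'])
```

```text
(no output)
```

View pics/s3.png

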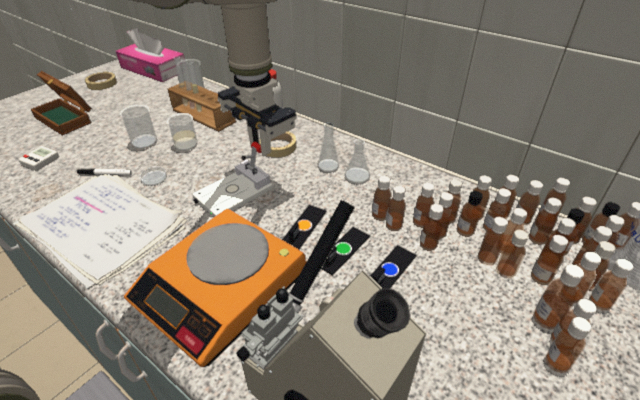

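Emit:
jog_arm(commands=[-0.2,0,0,0,0,-0.2,0,0,0,0,-0.2,0,0,0,0,-0.2,0,0,-0.015,0,-0.2,0,0,-0.03,0,-0.2,0,0,-0.03,0,-0.2,-0.0344,-0.0141,0,0,-0.2,-0.0344,-0.0141,0,0,-0.2,-0.0344,-0.0141,0,0,-0.2,-0.0344,-0.0141,0,0,-0.2,-0.0344,-0.0141,0,0,-0.2,-0.0344,-0.0141,0,0,-0.2,0,0,0,-6.7,-0.2,0,0,0,-6.7,-0.2,0,0,0,-6.6,-0.2,0,0,0,0,-0.2,0,0,0,0])

```text
t: 7.57
tool_pos: [0.5428, 0.105, 0.1527]
orientation: [1.986, 2.433, 0.002]
force: [-0.3, 0.3, 0.1]
opening: 0.056
```

Run:
```python
from h import *
np.set_printoptions(precision=4,suppress=True)
s=robot.read_state();print(s['tool_pos'],s['orientation'],s['opening'])
p=shot('wrist','w4');p['name']='wrist'
for r in robot.pinpoint('amber_slide',p)[:2]: print(r); v,u=r['position'];print(onz(p,u*640,v*400,0))
i=p['img'].astype(int);m=((i[...,2]>200)&(i[...,1]>100)&(i[...,1]<200)&(i[...,0]<60)).astype(np.uint8)
n,l,s,c=cv2.connectedComponentsWithStats(m)
for k in range(1,n):
    if s[k,4]>100: print(s[k],c[k],onz(p,*c[k],.006))
```

```text
[0.5428 0.105  0.1527] [1.9858 2.4331 0.0021] 0.055955667375971296
{'position': [0.5508, 0.4977], 'score': 0.7}
[0.5807 0.1093 0.    ]
[  244     0   250   166 13922] [369.1836  91.0479] [0.4356 0.1316 0.006 ]
[306 214  25  23 435] [318.2943 225.4966] [0.5844 0.1099 0.006 ]
```

View pics/w4.png

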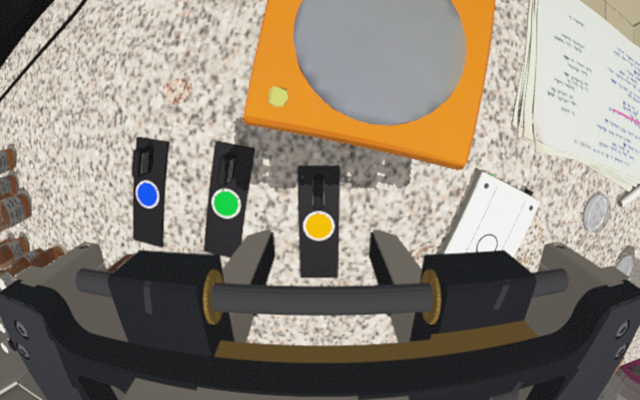

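Run:
```python
import cv2
i=cv2.imread('pics/w4.png')
cv2.imwrite('pics/w4a.png',cv2.resize(i[155:285,280:360],None,fx=4,fy=4,interpolation=cv2.INTER_CUBIC))
```

```text
(no output)
```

View pics/w4a.png

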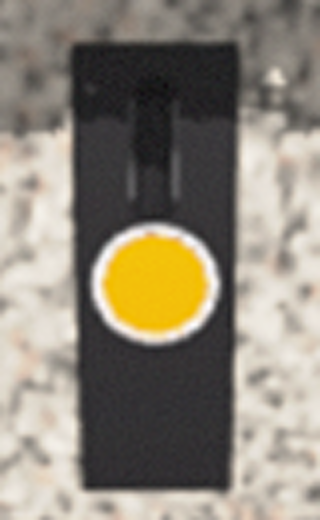

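Run:
```python
from fit import *
np.set_printoptions(precision=4,suppress=True)
p=robot.read_camera('wrist');p['name']='wrist'
V=lambda L:np.array(L)/4+[280,155]-.37
L=np.array([[65,22,6],[65,-22,6],[-65,-22,6],[-65,22,6],[0,0,6]])/1e3
b,r=fit([(p,L,V([[230,490],[85,489],[72,45],[238,43],[155,283]]))],[.58,.11,.2],0);print(b);print(r.T)
s=robot.read_state();a=2*np.arctan2(s['orientation'][1],s['orientation'][0]);print('jaw ang-90',a-np.pi/2, s['tool_pos'])
c,sn=np.cos(b[2]),np.sin(b[2]);F=b[:2]-.042*np.array([c,sn]);print('fin',F)
d=F-s['tool_pos'][:2];x=np.array([np.cos(a),np.sin(a)]);y=np.array([np.sin(a),-np.cos(a)]);print(d@x,d@y)
```

```text
[0.5835 0.1101 0.2043]
[[ 0.935  -1.0251 -0.8979  0.7503  0.2253]
 [ 0.7052  0.9626 -0.7194 -0.3516 -0.1613]]
jaw ang-90 0.2026078866098704 [0.5425 0.105  0.1518]
fin [0.5424 0.1016]
-0.00327434772012651 -0.0007909101256441569
```

Emit:
jog_arm(commands=[0.25,-0.0033,0,0.03,0,0.25,0,0,0.03,0,0.25,0,0,0.03,0,0.25,0,0,0.025,0,0.25,0,0,0.023,0,0.25,0,0,0,0,0.25,0,0,0,0], grip_force=25)

```text
t: 8.3
tool_pos: [0.5416, 0.1015, 0.0123]
orientation: [-1.982, -2.434, 0.004]
force: [-0.5, -0.6, -0.1]
opening: 0.035
```

Emit:
jog_arm(commands=[1,0,0,0,0,1,0,0,0,0,1,0,0,0,0,1,0,0,0,0,1,0,0,0,0,1,0,0,-0.01,0,1,0,0,-0.025,0,1,0,0,-0.025,0,1,0,0,0,0,1,0,0,0,0], grip_force=25)

```text
t: 9.13
tool_pos: [0.5448, 0.1016, 0.076]
orientation: [1.98, 2.435, 0.005]
force: [-0.6, -0.2, -0.7]
opening: 0.0097
```

Run:
```python
from h import *
p=shot('wrist','w5')
q=shot('scene','s5')
q=shot('top','t5')
print(robot.read_state()['tool_pos'],robot.read_state()['orientation'])
```

```text
[0.5420626  0.10132733 0.07237025] [-1.98153217e+00 -2.43625508e+00  2.03680019e-03]
```

View pics/w5.png

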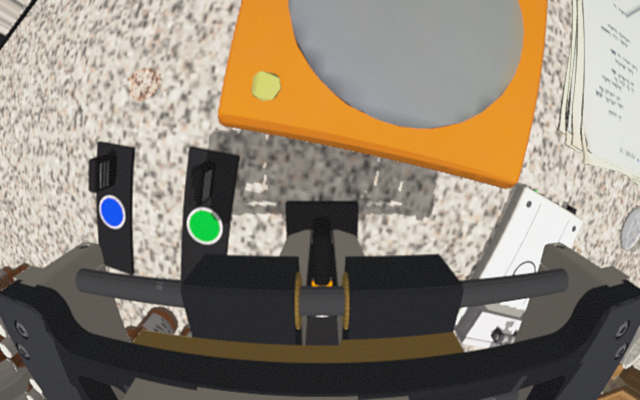

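View pics/s5.png

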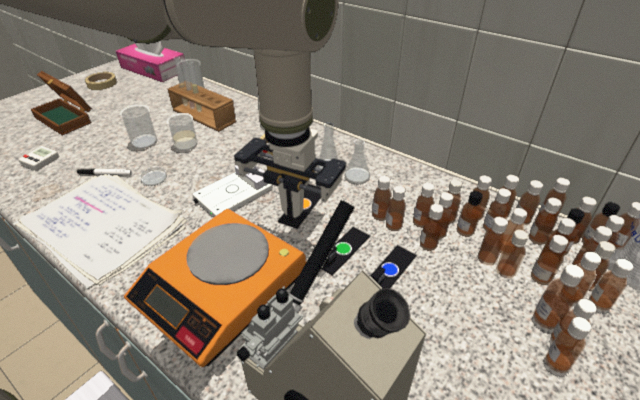

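View pics/t5.png

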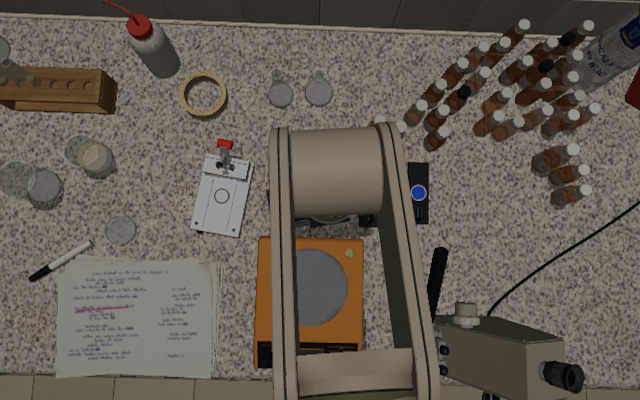

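Run:
```python
import cv2
i=cv2.imread('pics/t5.png')
cv2.imwrite('pics/t5a.png',cv2.resize(i[130:250,180:265],None,fx=5,fy=5,interpolation=cv2.INTER_CUBIC))
```

```text
(no output)
```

View pics/t5a.png

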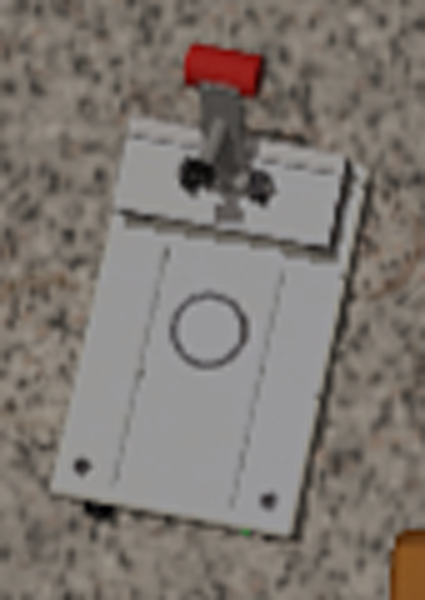

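Run:
```python
from h import *
np.set_printoptions(precision=4,suppress=True)
pt=robot.read_camera('top')
V=lambda L:np.array(L)/5+[180,130]-.4
P=[onz(pt,*V(u),.018) for u in ([167,250],[115,485],[283,270],[233,507],[82,465],[268,500],[53,490],[295,537],[368,178])]
for a,b in((0,1),(2,3)):
    d=P[a]-P[b];print(np.arctan2(d[1],d[0]),(P[a]+P[b])[:2]/2,np.linalg.norm(d))
for a,b in((4,5),(6,7)):
    d=P[a]-P[b];print('y',np.arctan2(-d[0],d[1]),(P[a]+P[b])[:2]/2,np.linalg.norm(d))
d=P[8]-P[7];print(np.arctan2(d[1],d[0]),np.linalg.norm(d))
m=(P[0]+P[1]+P[2]+P[3])/4;print(m)
```

```text
-0.15136308582386385 [0.5522 0.3358] 0.09688298451866618
-0.14906327896275837 [0.5452 0.2885] 0.097531569024686
y -0.1550943694635186 [0.506  0.3194] 0.07572015971895925
y -0.16085137793913337 [0.4937 0.319 ] 0.09845430082078353
-0.14593303782225278 0.14837220343500934
[0.5487 0.3121 0.018 ]
```

Emit:
jog_arm(commands=[1,0,0,-0.027,0,1,0,0,-0.027,0,1,0,0,-0.026,0,1,0,0,0,5,1,0,0,0,5.1,1,0,0,0,5.1,1,0,0,0,5.1,1,0.0261,-0.0135,0,0,1,0.0261,-0.0135,0,0,1,0.0261,-0.0135,0,0,1,0.0261,-0.0135,0,0,1,0.0261,-0.0135,0,0,1,0.0261,-0.0135,0,0,1,0.0261,-0.0135,0,0,1,0.0261,-0.0135,0,0,1,0,0,0,0,1,0,0,0,0])

```text
t: 10.75
tool_pos: [0.4659, 0.3248, 0.152]
orientation: [-2.378, -2.053, 0.004]
force: [0.1, -0.4, -0.7]
opening: 0.0099
```

Run:
```python
from h import *
np.set_printoptions(precision=4,suppress=True)
p=shot('wrist','w6');q=shot('scene','s6')
s=robot.read_state();o=s['orientation'];print(s['tool_pos'],o,2*np.arctan2(o[1],o[0])-np.pi/2)
S=np.array([.5685,.3086]);a=-.15;d=s['tool_pos'][:2]-S
print('stage xy',d@[np.cos(a),np.sin(a)],d@[-np.sin(a),np.cos(a)])
```

```text
[0.4669 0.3232 0.1523] [ 2.3803  2.0501 -0.003 ] -0.1488235716730757
stage xy -0.10266366275582188 -0.0007466997642065088
```

View pics/w6.png

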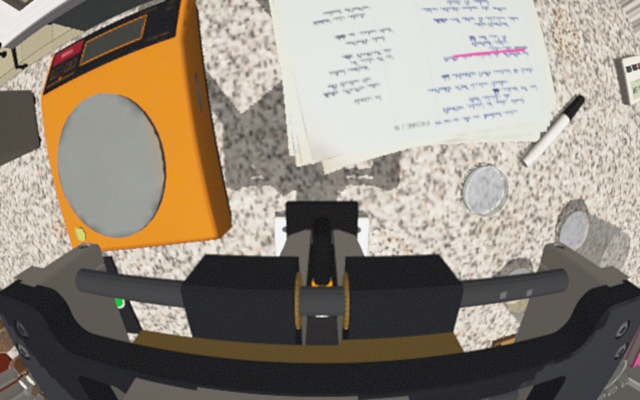

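View pics/s6.png

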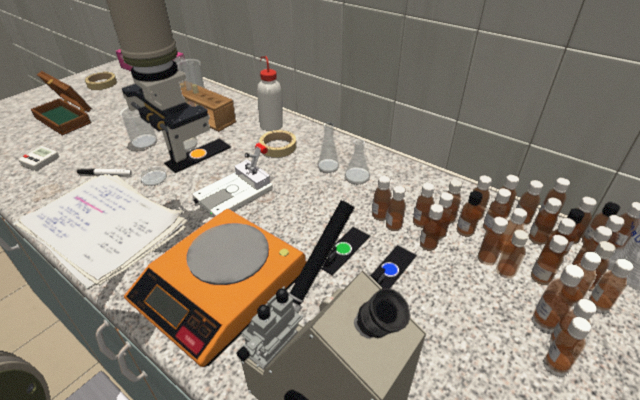

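Emit:
jog_arm(commands=[1,0.0007,0,0.03,0,1,0,0,0.03,0,1,0,0,0.03,0,1,0,0,0.018,0,1,0,0,0.009,0,1,0,0,0,0,1,0,0,0,0])

```text
t: 11.43
tool_pos: [0.4679, 0.324, 0.0368]
orientation: [2.382, 2.048, -0.0]
force: [-0.1, -0.9, -0.8]
opening: 0.0099
```

Run:
```python
from h import *
np.set_printoptions(precision=4,suppress=True)
q=shot('scene','s7');t=shot('top','t7')
for _ in range(3):
  robot.read_camera('wrist');s=robot.read_state();print(s['tool_pos'],s['force'])
a=cv2.resize(q['img'][130:230,150:310],None,fx=4,fy=4,interpolation=cv2.INTER_CUBIC)
b=cv2.resize(t['img'][120:260,170:270],None,fx=3,fy=3,interpolation=cv2.INTER_CUBIC)
cv2.imwrite('pics/s7a.png',a);cv2.imwrite('pics/t7a.png',b)
```

```text
[0.4688 0.3251 0.0383] [-0.9387 -0.3826 -1.1529]
[0.4687 0.3252 0.0382] [-0.8075  0.2571 -0.7553]
[0.4684 0.3252 0.0379] [ 0.5407 -0.7163 -0.6148]
```

View pics/s7a.png

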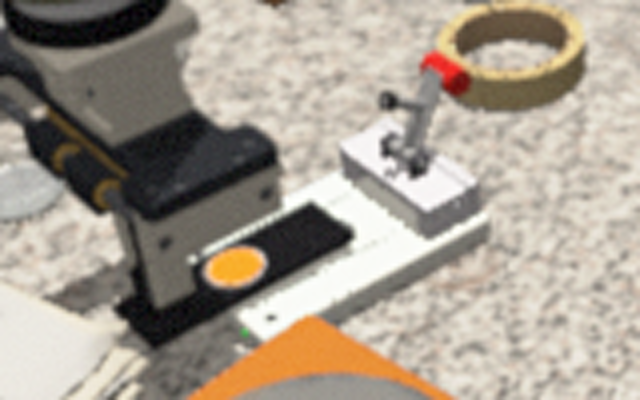

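View pics/t7a.png

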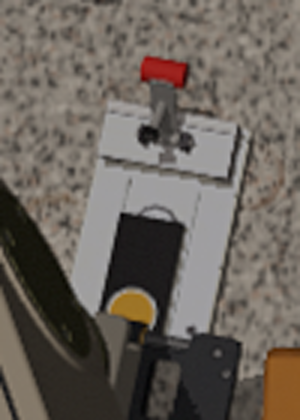

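Run:
```python
from h import *
np.set_printoptions(precision=4,suppress=True)
i=cv2.imread('pics/t7.png')
cv2.imwrite('pics/t7b.png',cv2.resize(i[165:245,190:255],None,fx=7,fy=7,interpolation=cv2.INTER_CUBIC))
pt=robot.read_camera('top')
V=lambda L:np.array(L)/3+[170,120]-.33
S=np.array([.5685,.3086]);a=-.15
for u,z in (([122,212],.032),([185,222],.032),([131,305],.032),([130,180],.018),([200,193],.018)):
    d=onz(pt,*V(u),z)[:2]-S;print(u,d@[np.cos(a),np.sin(a)],d@[-np.sin(a),np.cos(a)])
```

```text
[122, 212] 0.004319112241711121 0.021463992285333376
[185, 222] 0.0053134245114766785 -0.02081550293522553
[131, 305] -0.05498782995748241 0.0025475551744046174
[130, 180] 0.028109718703088177 0.0243776123257577
[200, 193] 0.027972429638484404 -0.023781748061312648
```

View pics/t7b.png

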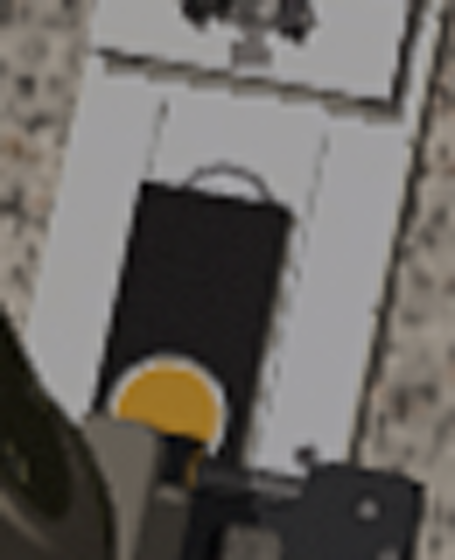

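Emit:
jog_arm(commands=[1,-0.0006,0,0.003,0,1,0,0.01,0,0,1,0,0.01,0,0,1,0,0.01,0,0,1,0,0.01,0,0,1,0,0.01,0,0,1,0,0.006,0,0,1,0,0,0,0,1,0,0,0.0015,0,1,0,0,0.0015,0,1,0,0,0,0])

```text
t: 12.65
tool_pos: [0.5243, 0.3158, 0.0323]
orientation: [2.379, 2.048, 0.004]
force: [3.0, -2.7, 7.8]
opening: 0.0098
```

Run:
```python
from h import *
np.set_printoptions(precision=4,suppress=True)
S=np.array([.5685,.3086]);a=-.15
q=shot('scene','s8');t=shot('top','t8')
for _ in range(2):
  robot.read_camera('wrist');s=robot.read_state();d=s['tool_pos'][:2]-S;print(s['tool_pos'],s['force'],d@[np.cos(a),np.sin(a)],d@[-np.sin(a),np.cos(a)])
b=cv2.resize(t['img'][125:265,170:290],None,fx=4,fy=4,interpolation=cv2.INTER_CUBIC)
cv2.imwrite('pics/t8a.png',b)
```

```text
[0.5243 0.3158 0.0323] [ 2.429  -3.1622  8.3582] -0.04476791428165002 0.0005431157267105869
[0.5243 0.3158 0.0323] [ 2.3786 -4.3166  7.0561] -0.04475738092462812 0.0005575651019743381
```

View pics/t8a.png

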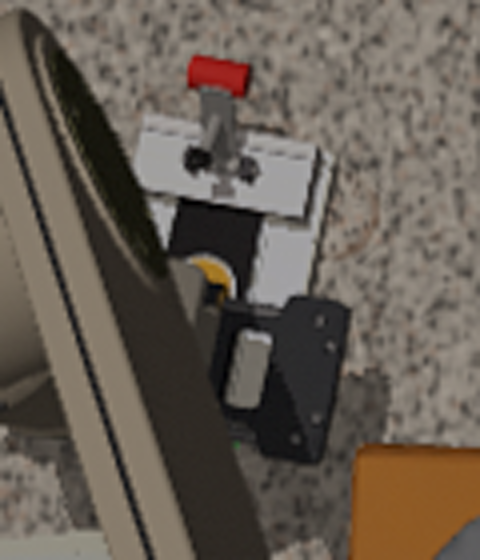

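Emit:
jog_arm(commands=[1,0,0,-0.0007,0,1,0,0.002,0,0,1,0,0.002,0,0,1,0,0.0015,0,0,1,0,0,0,0,1,0,0,0,0])

```text
t: 13.35
tool_pos: [0.5273, 0.3159, 0.0322]
orientation: [-2.379, -2.05, -0.0]
force: [-5.3, -0.4, 11.9]
opening: 0.0097
```

```bash
cat > st.py <<'E'
from h import *
np.set_printoptions(precision=4,suppress=True)
S=np.array([.5685,.3086]);a=-.15
for _ in range(2):
  robot.read_camera('wrist');s=robot.read_state();d=s['tool_pos'][:2]-S;print(s['t'],s['tool_pos'],s['force'],s['wrist_torque'],d@[np.cos(a),np.sin(a)],d@[-np.sin(a),np.cos(a)])
E
python3 st.py
```

```text
13.4 [0.5273 0.3159 0.0322] [-5.7461  0.8764 12.0417] [ 0.0548  1.16   -0.0256] -0.04181018684147964 0.0011028676747931983
13.45 [0.5273 0.316  0.0322] [-4.9425  0.1798 11.1614] [ 0.0315  1.122  -0.0039] -0.04182803108492971 0.0011249557567034373
```

Emit:
jog_arm(commands=[1,0,0,-0.0015,0,1,0,0,0,0,1,0,0,0,0])

```text
t: 13.7
tool_pos: [0.5276, 0.3151, 0.0323]
orientation: [-2.38, -2.05, 0.001]
force: [-1.0, 0.1, 2.3]
opening: 0.0102
```

```bash
python3 st.py
```

```text
13.75 [0.5276 0.315  0.0323] [-1.2924  1.1947  1.3806] [ 0.1157  0.2688 -0.0267] -0.04138054193474274 0.00026246697667526523
13.8 [0.5276 0.315  0.0323] [-1.1817  0.5985  2.255 ] [0.1746 0.3015 0.0424] -0.04136925695139329 0.0002213611433321593
```

Emit:
jog_arm(commands=[1,0,0.0015,0,0,1,0,0.0015,0,0,1,0,0,0,0,1,0,0,0,0])

```text
t: 14.13
tool_pos: [0.5312, 0.3143, 0.0323]
orientation: [2.381, 2.049, -0.0]
force: [1.2, 0.8, 0.2]
opening: 0.0099
```

```bash
python3 st.py
```

```text
14.1833 [0.5311 0.3143 0.0324] [ 0.7508 -0.2656 -0.5595] [-0.0316 -0.0077  0.003 ] -0.0377966427067608 5.8196566879242274e-05
14.2333 [0.531  0.3143 0.0323] [-0.1544 -0.6362 -0.2668] [-0.0102  0.02   -0.0184] -0.037900727732495074 7.29945477947443e-05
```

Emit:
jog_arm(commands=[1,0,0.0015,0,0,1,0,0.0015,0,0,1,0,0,0,0,1,0,0,0,0])

```text
t: 14.57
tool_pos: [0.5316, 0.3144, 0.0323]
orientation: [-2.378, -2.048, 0.006]
force: [-11.1, 1.0, 6.7]
opening: 0.01
```

```bash
python3 st.py
```

```text
14.6167 [0.5316 0.3144 0.0322] [-11.9013   0.9024   6.7828] [ 0.2453  1.8832 -0.032 ] -0.03737284680388064 0.00019024790354226027
14.6667 [0.5316 0.3144 0.0323] [-11.5618   0.2536   7.0881] [ 0.123   1.8114 -0.0642] -0.03737201038860474 0.00019293499359915138
```

Emit:
jog_arm(commands=[1,0,-0.0012,0,0,1,0,0,0,0,0.3,0,0,0,0,0.3,0,0,0,0,0.3,0,0,0,0,0.3,0,0,0,0,0.3,0,0,-0.01,0,0.3,0,0,-0.03,0,0.3,0,0,-0.04,0,0.3,0,0,-0.04,0,0.3,0,0,-0.02,0,0.3,0,0,0,0,0.3,0,0,0,0])

```text
t: 15.75
tool_pos: [0.5342, 0.3149, 0.1757]
orientation: [2.38, 2.049, 0.008]
force: [0.4, -0.3, 0.5]
opening: 0.0325
```

```bash
python3 st.py
python3 - <<'E'
from h import *
q=shot('scene','s9');t=shot('wrist','w9')
cv2.imwrite('pics/s9a.png',cv2.resize(q['img'][120:230,150:320],None,fx=4,fy=4,interpolation=cv2.INTER_CUBIC))
E
```

```text
15.8 [0.533  0.3143 0.1732] [-1.2547  0.0592 -0.3523] [ 0.013  -0.0247 -0.0289] -0.03590847673151568 0.0003063393916777459
15.85 [0.5323 0.3139 0.1717] [-0.5965  0.7691 -1.2099] [0.007  0.0123 0.0144] -0.0366090053352101 -0.00018709751039502724
```

View pics/s9a.png

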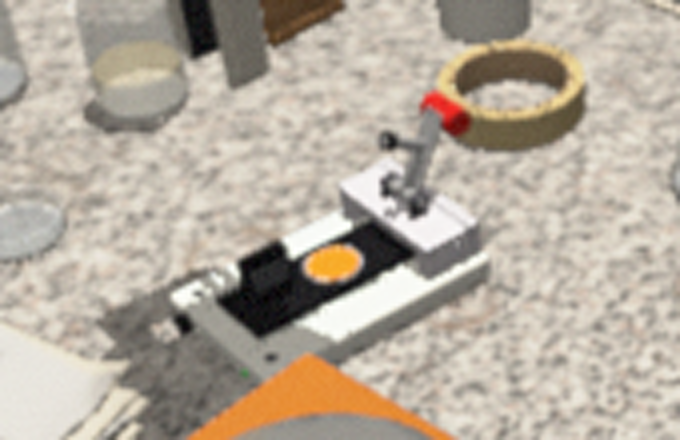

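View pics/w9.png

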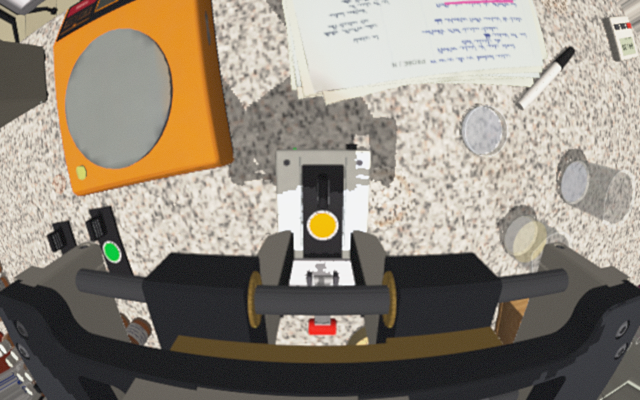

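Run:
```python
from h import *
np.set_printoptions(precision=4,suppress=True)
p=robot.read_camera('wrist');p['name']='wrist'
i=p['img'].astype(int);m=((i[...,2]>200)&(i[...,1]>100)&(i[...,1]<200)&(i[...,0]<60)).astype(np.uint8)
n,l,s,c=cv2.connectedComponentsWithStats(m)
S=np.array([.5685,.3086]);a=-.15
for k in range(1,n):
    if s[k,4]>100: X=onz(p,*c[k],.024);d=X[:2]-S;print(s[k],c[k],X,d@[np.cos(a),np.sin(a)],d@[-np.sin(a),np.cos(a)])
cv2.imwrite('pics/w9a.png',cv2.resize(p['img'][140:270,260:390],None,fx=4.5,fy=4.5,interpolation=cv2.INTER_CUBIC))
```

```text
[   54     0   164   195 12440] [148.4201  92.2884] [0.3935 0.1398 0.024 ] -0.14776623152915008 -0.1930385261440544
[310 214  25  23 442] [322.2557 225.1312] [0.572  0.3078 0.024 ] 0.0035374898140639547 -0.00022720397478829505
```

View pics/w9a.png

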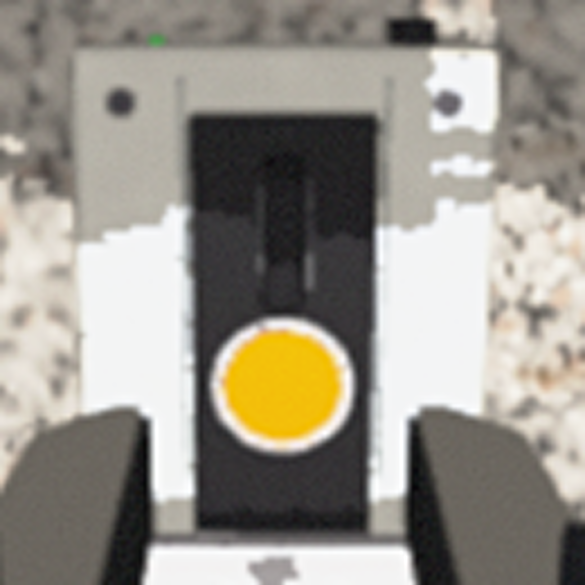

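Emit:
jog_arm(commands=[-0.2,0,0.0324,0,0,-0.2,0,0.0324,0,0,-0.2,0,0.0324,0,0,-0.2,0,0.0324,0,0,-0.2,0,0,0,0,-0.2,0,0,0.025,0,-0.2,0,0,0.025,0,-0.2,0,0,0,0,-0.2,0,0,0,0], grip_force=8)

```text
t: 16.75
tool_pos: [0.6585, 0.2943, 0.1192]
orientation: [-2.379, -2.048, 0.01]
force: [-0.0, -0.8, -0.7]
opening: 0.0559
```

```bash
python3 st.py
python3 - <<'E'
from h import *
np.set_printoptions(precision=4,suppress=True)
p=shot('wrist','w10');p['name']='wrist'
q=shot('scene','s10')
i=p['img'].astype(int);m=((i[...,2]>120)&(i[...,1]<70)&(i[...,0]<70)).astype(np.uint8)
n,l,s,c=cv2.connectedComponentsWithStats(m)
for k in range(1,n):
    if s[k,4]>60: print(s[k],c[k],onz(p,*c[k],.088))
E
```

```text
16.8 [0.66   0.2949 0.1218] [-0.7321  0.738   0.4735] [0.01   0.0311 0.1091] 0.09248795778650228 7.215303016186621e-05
16.85 [0.661  0.2952 0.1236] [-0.0202 -0.1625  0.7782] [-0.008   0.0032  0.0343] 0.09344456384207969 0.0006187138235440679
[301 209  40  25 752] [320.9082 222.7234] [0.6595 0.2949 0.088 ]
```

View pics/w10.png

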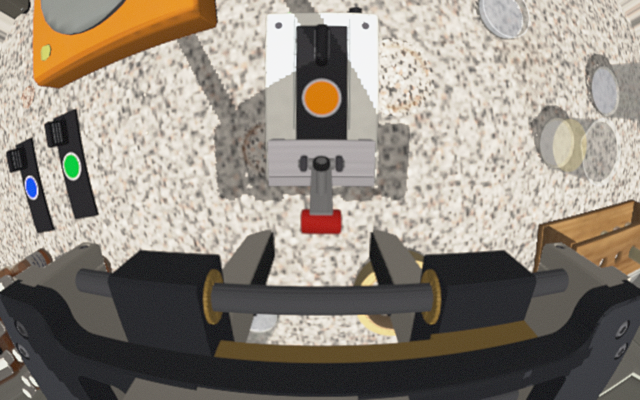

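View pics/s10.png

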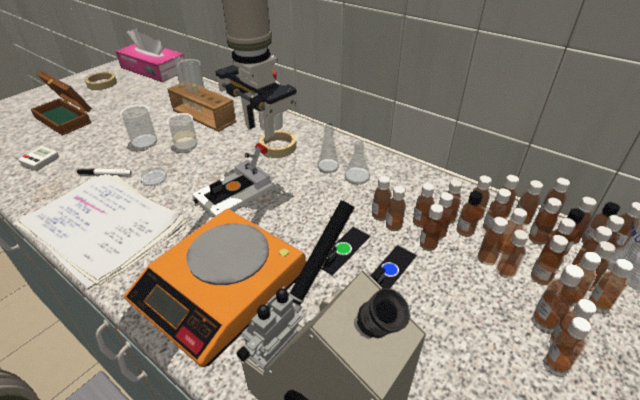

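Emit:
jog_arm(commands=[-0.2,-0.0005,-0.001,0.026,0,-0.2,0,0,0.026,0,-0.2,0,0,0,0,1,0,0,0,0,1,0,0,0,0,1,0,0,0,0,1,0,0,0,0,1,0,0,0,0,1,0,0,0,0], grip_force=8)

```text
t: 17.7
tool_pos: [0.661, 0.2946, 0.0726]
orientation: [2.38, 2.049, 0.003]
force: [-2.1, -0.9, 6.5]
opening: 0.0276
```

```bash
python3 st.py
```

```text
17.75 [0.661  0.2946 0.0726] [-1.2975 -0.3352  6.63  ] [-0.313   0.1638 -0.075 ] 0.09354600311753318 -1.914687814816643e-05
17.8 [0.661  0.2946 0.0727] [-1.4943 -1.83    6.1252] [-0.3194  0.2072  0.0006] 0.0935573466269104 2.6629602865308258e-05
```

Emit:
jog_arm(commands=[1,0,-0.0052,-0.0042,0,1,0,-0.0057,-0.0035,0,1,0,-0.0061,-0.0027,0,1,0,-0.0064,-0.0019,0,1,0,-0.0066,-0.001,0,1,0,-0.0067,-0.0002,0,1,0,-0.0067,0.0007,0,1,0,0,0,0])

```text
t: 18.47
tool_pos: [0.6151, 0.3017, 0.0836]
orientation: [-2.379, -2.05, 0.002]
force: [-1.3, 1.4, 5.2]
opening: 0.0283
```

```bash
python3 st.py
```

```text
18.5167 [0.6154 0.3016 0.0835] [-1.6997  0.2972  7.271 ] [ 0.0584  0.4546 -0.0608] 0.04740545220889899 7.602685366559815e-05
18.5667 [0.6155 0.3016 0.0836] [-2.5287  0.7114  6.5963] [ 0.1029  0.408  -0.0461] 0.04755282126391857 8.072520760307126e-05
```

Emit:
jog_arm(commands=[1,0,-0.0065,0.0016,0,1,0,-0.0062,0.0024,0,1,0,-0.0059,0.0032,0,1,0,-0.0054,0.0039,0,1,0,-0.0048,0.0046,0,1,0,-0.0042,0.0052,0,1,0,-0.0035,0.0057,0,1,0,0,0,0,1,0,0,0,0])

```text
t: 19.32
tool_pos: [0.5792, 0.3071, 0.0549]
orientation: [-2.379, -2.049, 0.003]
force: [-2.6, 6.4, 0.0]
opening: 0.0277
```

```bash
python3 st.py
python3 - <<'E'
from h import *
q=shot('scene','s11')
cv2.imwrite('pics/s11a.png',cv2.resize(q['img'][120:230,150:320],None,fx=4,fy=4,interpolation=cv2.INTER_CUBIC))
E
```

```text
19.3667 [0.5792 0.3071 0.0549] [-1.5201  5.902  -0.4216] [1.0983 0.4836 0.0041] 0.010818933963533978 0.00012797758515936957
19.4167 [0.5792 0.3071 0.0549] [-3.3061  6.3878 -0.2838] [ 1.1827  0.5345 -0.0002] 0.01080985242921805 8.987119888659691e-05
```

View pics/s11a.png

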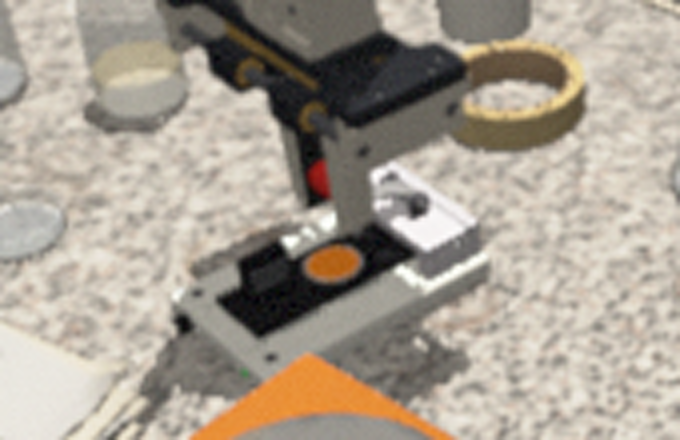

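Emit:
jog_arm(commands=[1,0,-0.0014,0.003,0,1,0,-0.0013,0.003,0,1,0,-0.0002,0.001,0,1,0,0,0,0,1,0,0,0,0])

```text
t: 19.88
tool_pos: [0.5767, 0.3075, 0.0482]
orientation: [-2.379, -2.049, 0.002]
force: [-1.3, 6.1, -0.1]
opening: 0.028
```

```bash
python3 st.py
```

```text
19.9333 [0.5767 0.3075 0.0483] [-2.4598  6.942  -0.0882] [ 1.12    0.2693 -0.0153] 0.008320392714925795 0.0001513589851432353
19.9833 [0.5767 0.3075 0.0482] [-2.1279  7.2472 -0.4754] [ 1.0773  0.2633 -0.0101] 0.008277325327292629 0.00013458533285863497
```

Emit:
jog_arm(commands=[0.2,0,0,0,0,0.2,0,0,0,0,0.2,0,0,0,0,0.2,0,0,0,0,0.2,0,0,-0.02,0,0.2,0,0,-0.03,0,0.2,0,0,-0.04,0,0.2,0,0,-0.04,0,0.2,0,-0.03,0,0,0.2,0,-0.03,0,0,0.2,0,0,0,0,0.2,0,0,0,0])

```text
t: 20.98
tool_pos: [0.5175, 0.3159, 0.1796]
orientation: [2.379, 2.051, -0.001]
force: [-0.1, -0.7, -0.7]
opening: 0.037
```

```bash
python3 st.py
python3 - <<'E'
from h import *
np.set_printoptions(precision=4,suppress=True)
q=shot('scene','s12')
cv2.imwrite('pics/s12a.png',cv2.resize(q['img'][120:230,150:320],None,fx=4,fy=4,interpolation=cv2.INTER_CUBIC))
p=shot('wrist','w12');p['name']='wrist'
cv2.imwrite('pics/w12a.png',cv2.resize(p['img'][140:290,250:400],None,fx=4,fy=4,interpolation=cv2.INTER_CUBIC))
S=np.array([.5685,.3086]);a=-.15
i=p['img'].astype(int);m=((i[...,2]>120)&(i[...,1]<70)&(i[...,0]<70)).astype(np.uint8)
n,l,s,c=cv2.connectedComponentsWithStats(m)
for k in range(1,n):
    if s[k,4]>60:
        X=onz(p,*c[k],.063);d=X[:2]-S;print(s[k],c[k],X,d@[np.cos(a),np.sin(a)],d@[-np.sin(a),np.cos(a)])
E
```

```text
21.0333 [0.5185 0.3157 0.1797] [0.4999 0.8463 0.3526] [ 0.0016 -0.0506  0.0116] -0.050462847748407924 -0.00048015324396814656
21.0833 [0.5191 0.3156 0.1797] [ 0.1128 -0.3458 -0.3457] [ 0.0101 -0.0372 -0.0194] -0.04991734885730301 -0.0004826984787647355
[ 71   3  30  24 170] [85.6059 14.3824] [0.2672 0.0811 0.063 ] -0.26391238414437507 -0.2700062106062228
[308 243  29  18 478] [321.8891 251.6213] [0.5773 0.3069 0.063 ] 0.008965081024730648 -0.0003434273543904214
```

View pics/s12a.png

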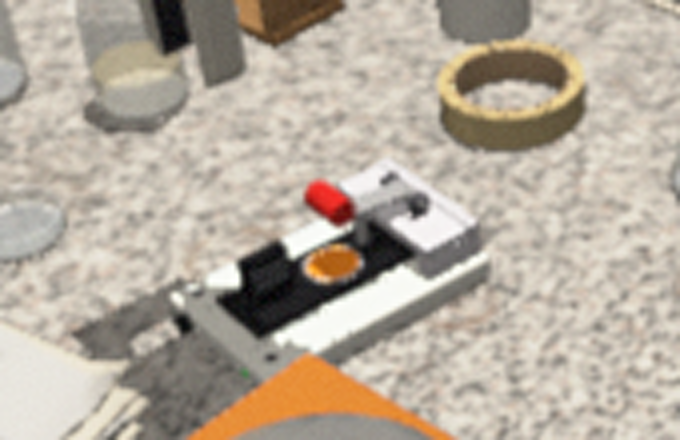

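View pics/w12a.png

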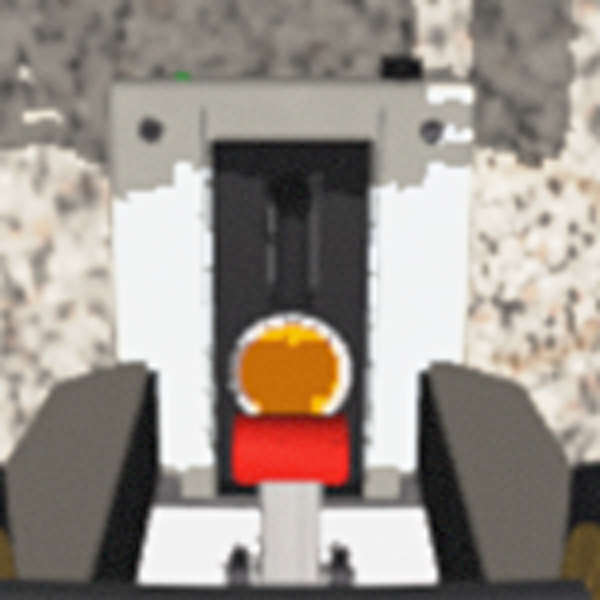

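Run:
```python
from h import *
np.set_printoptions(precision=4,suppress=True)
p=robot.read_camera('wrist');p['name']='wrist'
V=lambda u:np.array(u)/4+[250,140]-.37
S=np.array([.5685,.3086]);a=-.15
for u,z in (([110,86],.018),([472,83],.018),([213,142],.024),([373,141],.024)):
    d=onz(p,*V(u),z)[:2]-S;print(u,d@[np.cos(a),np.sin(a)],d@[-np.sin(a),np.cos(a)])
```

```text
[110, 86] -0.07546415913954863 -0.04847237994181927
[472, 83] -0.0763335184837377 0.04866945521804248
[213, 142] -0.06114702436107818 -0.020520216962515513
[373, 141] -0.0614427606160505 0.02178560145357901
```

Run:
```python
from h import *
print(robot.close_job())
```

```text
the job is handed in; nothing more can be done
None
```

The amber slide is in under the bridge, home against the back stop, and the clip is down with its foot on the slide. I let go and handed the job in at about 21 s. No verdict was reported.

1. **Clip opened:** I pinched the red knob and swung the clip up over its arc. It stayed open by itself after I released it.
2. **Slide inserted:** I gripped the fin, squared the slide to the stage and slid it in until the back stop pushed back with about 11 N. Then I let go and lifted off.
3. **Clip lowered:** I guided the knob back down its arc, released it and backed the arm clear.

- **Last checks on the slide:**
  - Its tail was about 14.6 mm behind the stage's front edge, against 15 mm nominal.
  - It was centred to within about 1 mm, straight and lying flat.
- **Last checks on the clip:** The knob was at stage x ≈ 9 mm, as expected with the foot resting on a slide. The robot was touching nothing.
- **Readings that disagreed:**
  - Just after the slide was released, a camera estimate put its window centre at x ≈ 3.5 mm instead of 5 mm. I took this as calibration error, because the stop had been felt and the tail distance agreed.
  - During insertion the slide dragged briefly, with 12 N upward. I eased the arm up about 2 mm in all, and it then moved freely.

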